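# Draw the finishing carrier out of its runners and hold it level

### The job

Take the small plywood carrier board by its upright grip, draw it along the lipped wooden runners and out through their open end, sliding on the bench until it is wholly clear of them, then lift it to about 15 cm or more above the bench and keep it there, level and still. The two freshly oiled turned pieces standing loose on it must stay standing on the board, and the other things on the bench must be left where they are. Finish while still holding the carrier in the gripper, in the air: do not put it down.

Things in the scene. Friction and masses are not known exactly. Their poses are not given: they have to be found in the camera images.
- carrier_grip (a point): Centre of the carrier's upright grip: a wooden block fixed in the middle of the board's top, 50 mm long (x) x 24 thick (y) x 80 high. Hold it here, pinched across its 24 mm. The point lies 62 mm above the board's underside, 50 above its top, 30 below the grip's top. z is up, x along the runners, the same way as x of guide_centre.
- carrier: The carrier: loose plywood board 180 mm long (x) x 100 wide (y) x 12 thick, with the grip on top, about 0.2 kg, lying flat on the bench between the runners. Origin: centre of its underside. It slides on the bench with ordinary wood friction; it starts 4 to 50 mm out from the cross bar at the runners' closed end.
- guide_centre (a point): Middle of the two wooden runners, at bench height; fixed, place and yaw differ each time. x runs along them, from -90 to +90 mm. A cross bar (+90 to +108) closes the +x end. Inner faces at y = +-52.5 mm, outer +-72.5. Lips reach in to y = +-40.5 all along, underside 16 and top 24 mm above the bench, over the board's edges: it cannot be lifted until out.
- guide_exit (a point): Point on the bench on the runners' centre line, 180 mm from guide_centre towards -x, beyond the OPEN end (which is 90 mm nearer). With its middle here or farther the carrier is wholly out. Same axes as guide_centre: the carrier leaves by moving towards -x.
- knob_centre (a point): Centre (22.5 mm above its foot) of a dark turned wooden drawer knob, 45 mm high, foot and head 34 mm across, about 30 g, standing loose on the carrier's board about 62 mm from the grip along the board, on one side or the other. z is up along its axis.
- finial_centre (a point): Centre (27.5 mm above its foot) of a dark turned wooden finial with a pointed top, 55 mm high, foot 34 mm across, about 30 g, standing loose on the board about 62 mm from the grip at the other end from the knob. z is up along its axis.
- tin: Bystander: aluminium tin of oil, 76 mm across, 110 high, standing beyond the runners. Origin: centre of its underside.
- offcut: Bystander: wooden offcut 130 x 45 x 30 high, on the near side of the open end. Origin: centre of its underside, x lengthwise.
- sander: Bystander: cork-soled wooden sanding block 110 x 65 x 38 high, on the far side of the open end. Origin: centre of its underside, x lengthwise.
- pencil: Bystander: flat blue carpenter's pencil 175 x 13 x 8 high, lying past the closed end. Origin: centre of its underside, x lengthwise.
- tape: Bystander: yellow and black tape measure 70 x 36 x 60 high, with a short steel tongue. Origin: centre of its underside.
- brush: Bystander: flat brush lying on the bench to the right. Origin under its middle, x lengthwise.
- mallet: Bystander: hammer with wooden handle lying on the bench to the right. Origin under its middle, x lengthwise.
There are look-alikes about, which are no part of the job. Leave any pink look-alike of the carrier alone.

How it is judged:
By the outcome, as a careful person would: the job done as asked, in the order asked, and still so for the second after the job is handed in, while the arm keeps its last pose, push and grip.
It also fails if it takes over 42 s, if anything falls off the work surface, if the arm or the gripper's body presses on something with over 40 N, if the wrist force passes 120 N, or if a joint passes its speed limit or range.

### The arm

A 6-joint arm with a two-finger parallel gripper is mounted at the origin on the work surface. World frame = base frame: x ahead of the robot, y to its left, z up, the work surface at z = 0. Lengths are in m, angles in degrees, forces in N, time in s.
With the tool pointing down it reaches from about 0.375 to 0.9 m from the base axis. Payload 3.1 kg.
Tool frame: the origin (TCP) lies at the very end of the fingers, on their centre line; the grasp point (between the pads) lies 19 mm behind it; z points along the fingers, y is the line along which they close (so a half turn about z gives the same grasp; the last joint's range is limited). The gripper opens to 87 mm and grips with 3 to 60 N. Pads are 19 mm wide; open, the fingers measure 117 mm over their backs; the gripper's body (75 mm by 190 mm) begins 51 mm behind the grasp point.
Start: joints at [66.606, 30.224, 82.088, -0, 67.689, -10.227], TCP at [0.142, 0.609, 0.223] pointing down, gripper open.
Joint ranges: [-176.69, 176.69], [-43.24, 126.21], [12.49, 139.97], [-82, 262], [0, 151.66], [-163.58, 163.58]. Speed limits (degrees/s): [159.86, 159.86, 180, 180, 180, 180].

### API

Orientations are given as a 3x3 rotation matrix whose columns are the frame's x, y, z axes.
In Python, from rig import bot, imaging gives the robot as it stands.
- The arm moves only by the tool drive_tool, never from a script. Its argument "deltas" is text: rows parted by semicolons, each of 5 numbers parted by spaces: the finger opening in mm, from 0 to 87, then the shift along the world's x, y, z in mm, then the turn about the world's z in rad. In form: jaw dx dy dz twist; .... A call has 1 to 12 rows; each row is the pose to reach, as a shift and turn from the pose commanded when the call began; what a row does not reach only later rows make up. A row lasts 1/10 s, in which the tool goes at most 50 mm and 8.59 degrees, less where a joint would pass 70% of its speed; a pose out of reach is approached as far as the arm can. A call with a gripper value outside its range is refused whole. The fingers move at their own pace and stop on an object; the grip force is fixed at half the most. Time passes only in rows, so rows that repeat a pose let the fingers close. It gives the time, the measured TCP pose, the force, the opening and the grip force at its end, in the units of the state.
- bot.read_state(): the state, without advancing time (a new reading comes with each control period).
- imaging.capture(name): name is "side" or "top" or "wrist"; returns the picture (420x560x3 uint8, red, green, blue); there is no depth.
- imaging.camera_model(name): a dict with "fx", "fy", "cx", "cy" (pixels), "T" (4x4, takes a point from camera to world coordinates). Camera axes: x right, y down, z forward; pixel columns grow to the right and rows downward; lengths in m; the calibration is good to about 2 mm. A picture is of the moment at which its call begins: read the wrist's pose just before it. camera_model takes no time and is no camera call; for the wrist camera it gives the pose at the moment of the call.
- bot.hand_in(): hands the job in; it is judged then, once.
The state is a dict: "time_s": time; "joint_positions": joint angles; "qvel": joint speeds; "tau": joint torques, N m; "position": TCP position; "tcp_rot": TCP orientation; "force": force on the tool from outside, world axes, zero at the start; "moment": the same for the moment, N m; "opening": opening from 0.0 (shut) to 1.0 (fully open); "grasp_force": force on a finger pad.
Only numpy, scipy, OpenCV 4.12 (cv2) and the standard library are available. Lean on these libraries where they do the work, as an engineer would, in place of code of your own. Each camera call takes 0.05 s, during which the arm holds its last target. There are 200 camera calls.

## Working session

There is one attempt and no reset: what is moved stays moved. The work goes in short steps, Python scripts to look and compute and a tool call to move; the robot and the scene stay as the last step left them, time stands still between calls to the robot, and variables do not carry over. Pictures are saved under pics/ and viewed, at most 10 in all, crops included, and the job is handed in when it is done.

Besides the shell and the picture viewer there is one more tool, called after "Call:" by a JSON object that holds its "fn" and its "kwargs", one argument or row to a line. drive_tool: Moves the arm, as the interface text tells. Its arguments: {"type":"object","properties":{"deltas":{"type":"string"}},"required":["deltas"]}

```bash
mkdir -p pics
python3 - <<'E'
from rig import bot, imaging
import cv2
for n in("top","side"):
    cv2.imwrite(f"pics/{n}0.png",imaging.capture(n)[:,:,::-1]); m=imaging.camera_model(n); print(n,m)
s=bot.read_state(); print(s["time_s"],s["tcp_rot"],s["opening"])
E
```

```text
top {'fx': 390.3096806318257, 'fy': 390.3096806318257, 'cx': 277.9343522613421, 'cy': 208.39598921304588, 'T': array([[ 0.02257551, -0.99137903,  0.12906575,  0.40117684],
       [-0.99961681, -0.02445215, -0.01297387, -0.01132348],
       [ 0.01601796, -0.12872341, -0.99155116,  1.28792423],
       [ 0.        ,  0.        ,  0.        ,  1.        ]])}
side {'fx': 495.29675985617257, 'fy': 495.29675985617257, 'cx': 283.4214193649784, 'cy': 213.2833912837243, 'T': array([[ 0.72374575, -0.465845  ,  0.50909776, -0.15693881],
       [-0.69005789, -0.48484051,  0.53735443, -0.76879846],
       [-0.00349266, -0.74021491, -0.67236128,  1.03012181],
       [ 0.        ,  0.        ,  0.        ,  1.        ]])}
0.1 [[-9.73699759e-01  2.27833712e-01 -7.60200872e-04]
 [ 2.27834728e-01  9.73698228e-01 -1.76002192e-03]
 [ 3.39213914e-04 -1.88693308e-03 -9.99998162e-01]] 0.9973653022213204
```

View pics/top0.png

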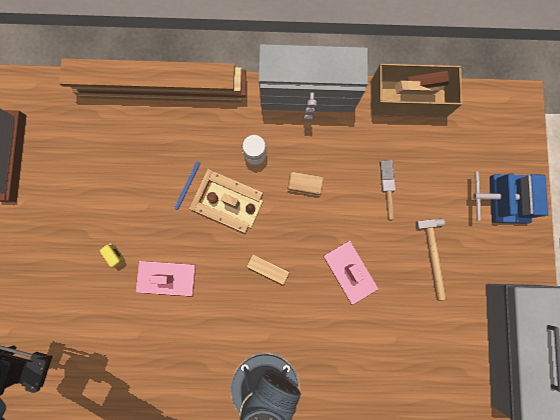

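View pics/side0.png

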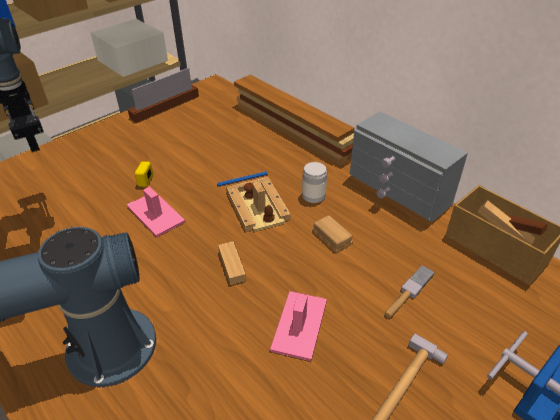

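The top view shows the guide at about (228,201), with its closed end to the left by the pencil. The open end is to the right, between the offcut (268,269) and the sander (306,183). The side view shows the grip at about (260,197). I'll enlarge both.

```bash
cat > h.py <<'E'
import numpy as np
from rig import bot, imaging
def ray(m,u,v):
    T=m["T"]; d=T[:3,:3]@[(u-m["cx"])/m["fx"],(v-m["cy"])/m["fy"],1]; return T[:3,3],d/np.linalg.norm(d)
def onz(m,u,v,z):
    o,d=ray(m,u,v); return o+d*(z-o[2])/d[2]
def tri(*rs):
    A=[];b=[]
    for o,d in rs:
        P=np.eye(3)-np.outer(d,d); A.append(P); b.append(P@o)
    return np.linalg.lstsq(np.vstack(A),np.hstack(b),rcond=None)[0]
E
python3 - <<'E'
from h import *
import cv2
a=cv2.imread("pics/top0.png")[155:245,180:275]; b=cv2.imread("pics/side0.png")[160:245,210:305]
c=np.hstack([cv2.resize(x,(400,360),interpolation=cv2.INTER_CUBIC) for x in(a,b)]); cv2.imwrite("pics/c0.png",c)
m=imaging.camera_model("top")
for p in[(231,199),(268,269),(306,183),(228,201)]: print(p,onz(m,*p,.03))
E
```

```text
(231, 199) [0.59197381 0.12562062 0.03      ]
(268, 269) [ 0.36955071 -0.00054337  0.03      ]
(306, 183) [ 0.65121126 -0.11797726  0.03      ]
(228, 201) [0.58515573 0.1351046  0.03      ]
```

View pics/c0.png

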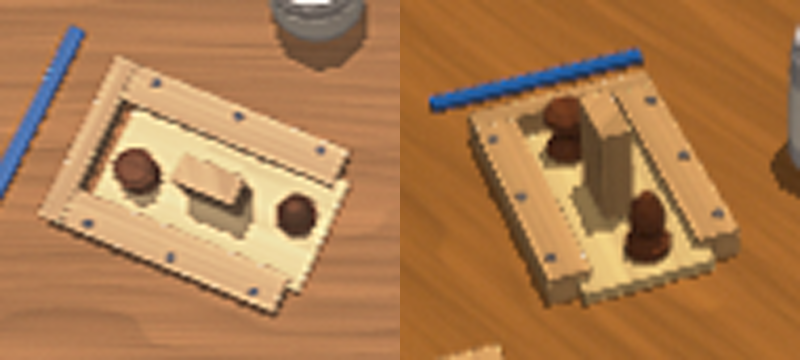

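The left crop (top) shows the runner corners at (118,57), (348,155), (278,312) and (40,215), with the grip top centred near (209,178). In the right crop (side) the grip top is at about (606,113). The knob is at the closed end and the finial at the open end.

Run:
```python
from h import *
t=imaging.camera_model("top");s=imaging.camera_model("side")
f=lambda u,v:(180+u/400*95-.4,155+v/4-.4)
g=lambda u,v:(210+(u-400)/400*95-.4,160+v*85/360-.4)
P=[onz(t,*f(*p),.024) for p in[(118,57),(348,155),(278,312),(40,215)]]
for p in P: print(p.round(3))
ce=(P[0]+P[3])/2; op=(P[1]+P[2])/2; d=ce-op; print("len",np.linalg.norm(d),"yaw",np.degrees(np.arctan2(d[1],d[0])))
for a,b in((0,1),(3,2)):
    e=P[a]-P[b];print(np.degrees(np.arctan2(e[1],e[0])))
print("guide",op+d/np.linalg.norm(d)*.09)
print("grip top",tri(ray(t,*f(209,178)),ray(s,*g(606,113))))
# side-plane corners: runner tops open ends
for p in[(548,276),(585,262),(738,235),(708,245)]: print(onz(s,*g(*p),.024).round(3))
st=bot.read_state(); print(st["position"],np.degrees(np.arctan2(st["tcp_rot"][1,1],st["tcp_rot"][0,1])))
w=imaging.camera_model("wrist"); print(w["T"],w["fx"])
```

```text
[0.692 0.207 0.024]
[0.614 0.025 0.024]
[0.484 0.075 0.024]
[0.559 0.261 0.024]
len 0.19935538847219567 yaw 67.60703927731036
67.01782211304358
68.18875415996877
guide [0.58346187 0.13300049 0.024     ]
grip top [0.58386867 0.12371897 0.08878539]
[0.488 0.078 0.024]
[0.516 0.071 0.024]
[0.613 0.016 0.024]
[0.591 0.023 0.024]
[0.14210216 0.60797472 0.22167451] 76.83040932188622
[[ 0.22708013  0.92990567  0.28932689  0.06250639]
 [ 0.9738726  -0.21603307 -0.07001334  0.62720672]
 [-0.00260162  0.29766617 -0.95466648  0.38465116]
 [ 0.          0.          0.          1.        ]] 375.3833621967081
```

Call:
{"fn": "drive_tool", "kwargs": {
  "deltas": "87 442 -484 0 -1.731;87 442 -484 0 -1.731;87 442 -484 0 -1.731;87 442 -484 0 -1.731;87 442 -484 0 -1.731;87 442 -484 0 -1.731;87 442 -484 0 -1.731;87 442 -484 0 -1.731;87 442 -484 0 -1.731;87 442 -484 0 -1.731;87 442 -484 0 -1.731;87 442 -484 0 -1.731"
}}

```text
time_s: 1.3
position: [0.5478, 0.1637, 0.2222]
tcp_rot: [[0.385, 0.923, -0.001], [0.923, -0.385, 0.0], [-0.0, -0.001, -1.0]]
force: [0.8, 0.5, -0.4]
opening: 1.0
grasp_force: 0.0
```

Call:
{"fn": "drive_tool", "kwargs": {
  "deltas": "87 36 -40 0 0;87 36 -40 0 0;87 36 -40 0 0;87 36 -40 0 0"
}}

```text
time_s: 1.7
position: [0.5816, 0.1261, 0.222]
tcp_rot: [[0.38, 0.925, -0.002], [0.925, -0.38, 0.0], [-0.001, -0.002, -1.0]]
force: [-0.4, 0.3, -0.8]
opening: 1.004
grasp_force: 0.0
```

Run:
```python
from h import *
import cv2,pickle
s=bot.read_state(); m=imaging.camera_model("wrist"); im=imaging.capture("wrist")
cv2.imwrite("pics/w1.png",im[:,:,::-1]); pickle.dump(m,open("w1.pkl","wb")); print(s["position"],s["tcp_rot"],s["time_s"])
```

```text
[0.58155809 0.12613324 0.22195418] [[ 3.79873612e-01  9.25035218e-01 -2.42570232e-03]
 [ 9.25038262e-01 -3.79873673e-01  4.53394932e-04]
 [-5.02054169e-04 -2.41610023e-03 -9.99996955e-01]] 1.7
```

View pics/w1.png

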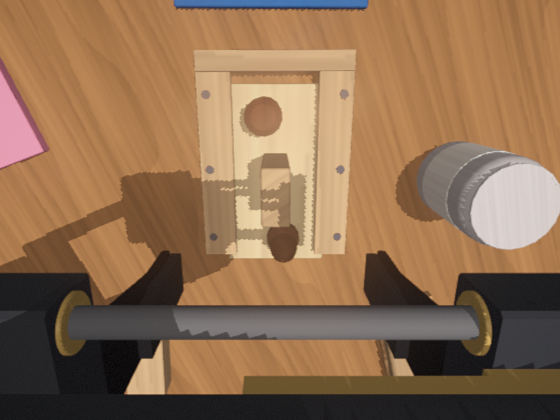

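The wrist view shows the grip's top face at columns 262–290 and rows 168–227, centred at (276,197). The runners' open-end outer corners are at about (206,254) and (346,254), and the cross bar's outer edge runs from (194,51) to (356,50). The knob is at (262,116) and the finial at (284,243).

Run:
```python
from h import *
import pickle
m=pickle.load(open("w1.pkl","rb")); t=imaging.camera_model("top");s=imaging.camera_model("side")
f=lambda u,v:(180+u/400*95-.4,155+v/4-.4)
g=lambda u,v:(210+(u-400)/400*95-.4,160+v*85/360-.4)
print("tri w+t",tri(ray(m,276,197),ray(t,*f(209,178))),"all",tri(ray(m,276,197),ray(t,*f(209,178)),ray(s,*g(606,113))))
for p in[(276,168),(276,227),(276,197)]: print("top .092",onz(m,*p,.092))
P=[onz(m,*p,.024) for p in[(194,51),(356,50),(346,254),(206,254)]]
ce=(P[0]+P[1])/2; op=(P[2]+P[3])/2; d=ce-op; print(np.linalg.norm(d),np.linalg.norm(P[0]-P[1]),np.linalg.norm(P[2]-P[3]),"yaw",np.degrees(np.arctan2(d[1],d[0])))
for a,b in((0,3),(1,2)):
    e=P[a]-P[b];print(np.degrees(np.arctan2(e[1],e[0])))
a=onz(m,262,168,.092)-onz(m,262,227,.092);b=onz(m,289,168,.092)-onz(m,290,227,.092)
print("grip yaw",[np.degrees(np.arctan2(e[1],e[0])) for e in(a,b)])
gc=op+d/np.linalg.norm(d)*.09; print("guide",gc)
u=d[:2]/np.linalg.norm(d[:2])
r=onz(m,276,197,.092)[:2]-gc[:2]; print("grip in guide",r@u, -r[0]*u[1]+r[1]*u[0])
for n,p,z in[("knob",(262,116),.055),("fin",(284,243),.06)]:
    q=onz(m,*p,z)[:2]-gc[:2]; print(n,q@u,-q[0]*u[1]+q[1]*u[0])
# offcut, sander clearance
for n,c in[("offcut",(268,269)),("sander",(306,183))]:
    q=onz(t,*c,.03)[:2]-gc[:2]; print(n,q@u,-q[0]*u[1]+q[1]*u[0])
```

```text
tri w+t [0.58324217 0.12470912 0.08661552] all [0.58398257 0.12429247 0.08808526]
top .092 [0.59305612 0.14794202 0.092     ]
top .092 [0.57433621 0.10196598 0.092     ]
top .092 [0.5840827  0.12590333 0.092     ]
0.19723074125113305 0.144172884742127 0.14655713931011077 yaw 68.11146309310966
67.76492135029181
68.45679092885533
grip yaw [np.float64(67.20733321710075), np.float64(69.3956153146146)]
guide [0.58744261 0.1343428  0.024     ]
grip in guide -0.0090836594002497 -2.8556267464078557e-05
knob 0.05251114604297283 0.011448602967636341
fin -0.06263084417009875 -0.0074241046928640066
offcut -0.20639290742302185 0.1518984102315819
sander -0.21035742996517157 -0.15323707723514732
```

Run:
```python
from h import *
import pickle
m=pickle.load(open("w1.pkl","rb")); t=imaging.camera_model("top")
u=np.array([np.cos(np.radians(68)),np.sin(np.radians(68))]); g=np.array([.584,.1255])
print("top rim tri",tri(ray(m,514,205),ray(t,253.5,146)))
for c,mm in(((514,205),m),((253.5,146),t)):
    q=onz(mm,*c,.11)[:2]; r=q-g; print(q,r@u,-r[0]*u[1]+r[1]*u[0])
```

```text
top rim tri [0.75064933 0.054355   0.10785102]
[0.75176652 0.0558571 ] -0.0017253226107840636 -0.18163909983392687
[0.74794245 0.05352892] -0.00531650176487393 -0.1789656293514591
```

Call:
{"fn": "drive_tool", "kwargs": {
  "deltas": "87 2.5 -0.6 0 0.006;87 2.5 -0.6 -50 0.006;87 2.5 -0.6 -90 0.006;87 2.5 -0.6 -90 0.006;87 2.5 -0.6 -90 0.006"
}}

```text
time_s: 2.25
position: [0.5851, 0.1258, 0.1327]
tcp_rot: [[0.373, 0.928, -0.001], [0.928, -0.373, 0.0], [-0.0, -0.001, -1.0]]
force: [0.6, -0.0, 0.1]
opening: 1.006
grasp_force: 0.0
```

Call:
{"fn": "drive_tool", "kwargs": {
  "deltas": "87 -1 0 -40 0;87 -1 0 -75 0;87 -1 0 -89 0;87 -1 0 -89 0;87 -1 0 -89 0"
}}

```text
time_s: 2.75
position: [0.5862, 0.1251, 0.0456]
tcp_rot: [[0.374, 0.927, 0.004], [0.927, -0.374, 0.0], [0.002, 0.003, -1.0]]
force: [-0.8, 0.1, 0.7]
opening: 1.0
grasp_force: 0.0
```

Call:
{"fn": "drive_tool", "kwargs": {
  "deltas": "60 0 0 0 0;45 0 0 0 0;35 0 0 0 0;28 0 0 0 0;24 0 0 0 0;20 0 0 0 0;15 0 0 0 0;15 0 0 0 0;15 0 0 0 0;15 0 0 0 0"
}}

```text
time_s: 3.75
position: [0.584, 0.125, 0.0434]
tcp_rot: [[0.375, 0.927, -0.001], [0.927, -0.375, 0.0], [-0.0, -0.001, -1.0]]
force: [-1.1, -0.1, 0.1]
opening: 0.274
grasp_force: 30.0
```

Run:
```python
from h import *
import cv2,pickle
s=bot.read_state(); m=imaging.camera_model("wrist"); im=imaging.capture("wrist"); b=imaging.capture("side")
c=np.hstack([im,cv2.resize(b[140:270,190:363],(560,420))]); c=cv2.resize(c,(800,300))
cv2.imwrite("pics/w2.png",c[:,:,::-1]); print(s["position"],s["time_s"],s["opening"]*87,s["grasp_force"],s["force"],s["moment"])
```

```text
[0.58403315 0.12497701 0.04341711] 3.75 23.826693091070215 29.997314277570695 [-1.12802026 -0.11003778  0.07793192] [-0.1379697   0.15077416 -0.03000871]
```

View pics/w2.png

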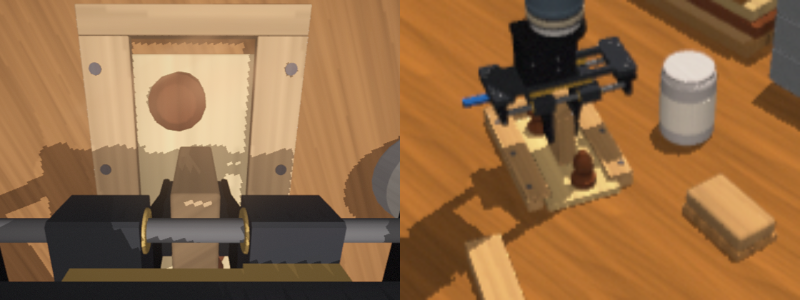

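The grip is held (23.8 mm opening, 30 N) and both pieces are standing: the knob at left (176,100), and the finial at right (583,165) in front of the grip. I'll pull gently.

Call:
{"fn": "drive_tool", "kwargs": {
  "deltas": "15 -0.19 -0.46 0 0;15 -0.56 -1.39 0 0;15 -1.12 -2.78 0 0;15 -1.87 -4.64 0 0;15 -3 -7.42 0 0;15 -4.5 -11.13 0 0;15 -6 -14.84 0 0;15 -7.5 -18.54 0 0;15 -8.62 -21.33 0 0;15 -9.37 -23.18 0 0;15 -9.74 -24.11 0 0;15 -9.74 -24.11 0 0"
}}

```text
time_s: 5.05
position: [0.5746, 0.1007, 0.0435]
tcp_rot: [[0.375, 0.927, -0.0], [0.927, -0.375, 0.0], [-0.0, -0.0, -1.0]]
force: [0.2, 0.2, -2.4]
opening: 0.275
grasp_force: 30.0
```

Run:
```python
from h import *
import cv2
s=bot.read_state(); im=imaging.capture("wrist"); b=imaging.capture("side")
c=np.hstack([im,cv2.resize(b[140:270,190:363],(560,420))]); c=cv2.resize(c,(800,300))
cv2.imwrite("pics/w3.png",c[:,:,::-1]); print(s["position"],s["time_s"],s["opening"]*87,s["grasp_force"],s["force"],s["moment"])
```

```text
[0.57463271 0.10067425 0.04352807] 5.05 23.94841932297064 29.997719095554203 [ 0.17145562  0.20387083 -2.43456809] [-0.14719984  0.08331205  0.00821931]
```

View pics/w3.png

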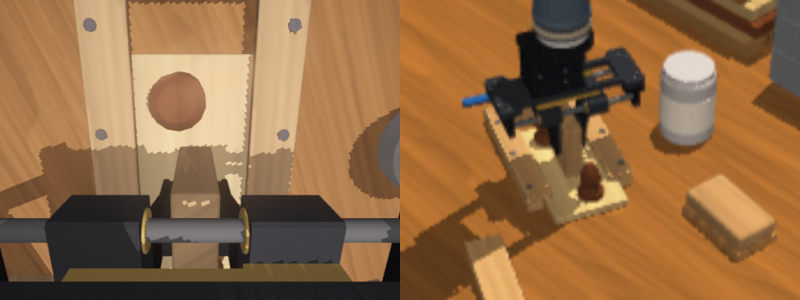

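The knob sits at the same place on the board (177,100) and the finial is standing. The board edges are symmetric between the lips. The wrist is carrying about the board's weight, so I'll press down 0.5 mm to keep it in sliding contact.

Call:
{"fn": "drive_tool", "kwargs": {
  "deltas": "15 -0.37 -0.93 -0.3 0;15 -1.12 -2.78 -0.5 0;15 -2.25 -5.56 -0.5 0;15 -3.75 -9.27 -0.5 0;15 -5.62 -13.91 -0.5 0;15 -7.87 -19.47 -0.5 0;15 -10.5 -25.96 -0.5 0;15 -13.1 -32.45 -0.5 0;15 -15.7 -38.94 -0.5 0;15 -18.4 -45.43 -0.5 0;15 -21 -51.92 -0.5 0;15 -23.6 -58.41 -0.5 0"
}}

```text
time_s: 6.35
position: [0.5513, 0.0419, 0.0434]
tcp_rot: [[0.375, 0.927, 0.001], [0.927, -0.375, 0.0], [0.001, 0.001, -1.0]]
force: [2.0, 3.7, 4.8]
opening: 0.272
grasp_force: 30.0
```

Call:
{"fn": "drive_tool", "kwargs": {
  "deltas": "15 -2.6 -6.5 0 0;15 -5.2 -13 0 0;15 -7.9 -19.5 0 0;15 -10.5 -26 0 0;15 -13.1 -32.4 0 0;15 -15.7 -38.9 0 0;15 -18.4 -45.4 0 0;15 -21 -51.9 0 0;15 -23.6 -58.4 0 0;15 -26.2 -64.9 0 0;15 -28.9 -71.4 0 0;15 -31.5 -77.9 0 0"
}}

```text
time_s: 7.55
position: [0.5194, -0.0359, 0.0434]
tcp_rot: [[0.375, 0.927, 0.0], [0.927, -0.375, 0.0], [0.0, 0.0, -1.0]]
force: [2.0, 4.2, 6.2]
opening: 0.272
grasp_force: 30.0
```

Call:
{"fn": "drive_tool", "kwargs": {
  "deltas": "15 -2.2 -5.6 0 0;15 -4.1 -10.2 0 0;15 -5.6 -13.9 0 0;15 -6.7 -16.7 0 0;15 -7.5 -18.5 0 0;15 -7.9 -19.5 0 0;15 -7.9 -19.5 0 0;15 -7.9 -19.5 0 0"
}}

```text
time_s: 8.35
position: [0.5114, -0.0554, 0.0434]
tcp_rot: [[0.375, 0.927, -0.0], [0.927, -0.375, -0.0], [-0.0, 0.0, -1.0]]
force: [1.5, 3.1, 6.8]
opening: 0.272
grasp_force: 30.0
```

Run:
```python
from h import *
import cv2
s=bot.read_state(); im=imaging.capture("wrist"); b=imaging.capture("side")
c=np.hstack([im,cv2.resize(b[140:290,170:370],(560,420))]); c=cv2.resize(c,(800,300))
cv2.imwrite("pics/w4.png",c[:,:,::-1]); print(s["position"],s["time_s"],s["opening"]*87,s["grasp_force"],s["force"],s["moment"])
p=s["position"][:2]-np.array([.5874,.1343]); print(p@[.3746,.9272])
```

```text
[ 0.51135323 -0.05537803  0.04338533] 8.35 23.69650588191629 29.99993120552972 [1.51004087 3.1339478  6.78345315] [ 0.32764667  0.06664921 -0.09992721]
-0.20435658856914932
```

View pics/w4.png

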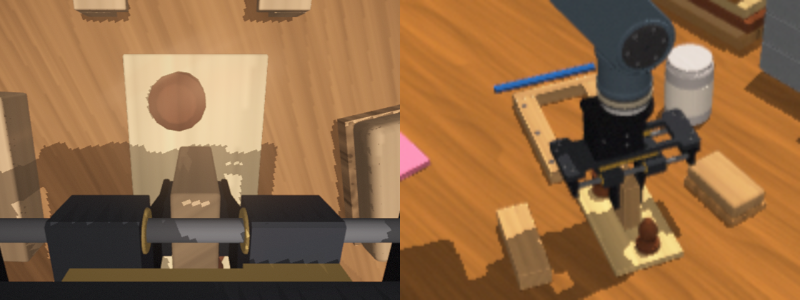

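The board is wholly clear: the runner ends are at the top of the left view (rows 0–15) and its rear edge is at row 55. Both pieces are standing. I'll lift.

Call:
{"fn": "drive_tool", "kwargs": {
  "deltas": "15 0 0 0.3 0;15 0 0 1 0;15 0 0 2 0;15 0 0 4 0;15 0 0 7 0;15 0 0 11 0;15 0 0 16 0;15 0 0 22 0;15 0 0 29 0;15 0 0 37 0;15 0 0 46 0;15 0 0 56 0"
}}

```text
time_s: 9.65
position: [0.5116, -0.055, 0.0999]
tcp_rot: [[0.375, 0.927, 0.0], [0.927, -0.375, 0.0], [0.0, 0.0, -1.0]]
force: [0.1, -1.1, -3.1]
opening: 0.276
grasp_force: 30.0
```

Call:
{"fn": "drive_tool", "kwargs": {
  "deltas": "15 0 0 10 0;15 0 0 20 0;15 0 0 30 0;15 0 0 40 0;15 0 0 50 0;15 0 0 60 0;15 0 0 70 0;15 0 0 80 0;15 0 0 90 0;15 0 0 98 0;15 0 0 105 0;15 0 0 111 0"
}}

```text
time_s: 10.85
position: [0.5117, -0.055, 0.2106]
tcp_rot: [[0.375, 0.927, -0.0], [0.927, -0.375, -0.0], [-0.0, 0.0, -1.0]]
force: [0.2, 0.6, -3.2]
opening: 0.275
grasp_force: 30.0
```

Call:
{"fn": "drive_tool", "kwargs": {
  "deltas": "15 0 0 5 0;15 0 0 9 0;15 0 0 12 0;15 0 0 14 0;15 0 0 15 0;15 0 0 15.5 0;15 0 0 15.5 0;15 0 0 15.5 0;15 0 0 15.5 0;15 0 0 15.5 0;15 0 0 15.5 0;15 0 0 15.5 0"
}}

```text
time_s: 12.05
position: [0.5117, -0.055, 0.2255]
tcp_rot: [[0.375, 0.927, -0.0], [0.927, -0.375, 0.0], [-0.0, -0.0, -1.0]]
force: [0.7, 0.5, -3.4]
opening: 0.279
grasp_force: 30.0
```

Run:
```python
from h import *
import cv2
s=bot.read_state(); im=imaging.capture("wrist"); b=imaging.capture("side")
c=np.hstack([im,cv2.resize(b[90:300,150:430],(560,420))]); c=cv2.resize(c,(800,300))
cv2.imwrite("pics/w5.png",c[:,:,::-1]); print(s["position"],s["time_s"],s["opening"]*87,s["grasp_force"],s["force"],s["moment"],s["tcp_rot"][:,2],abs(np.array(s["qvel"])).max())
```

```text
[ 0.51167585 -0.05502016  0.22552533] 12.05 24.27809184384093 29.99792127404362 [ 0.74119233  0.48607416 -3.35008177] [-0.07713997  0.11641406 -0.04585607] [-6.42516018e-05  1.39179088e-06 -9.99999998e-01] 0.11410251840658814
```

View pics/w5.png

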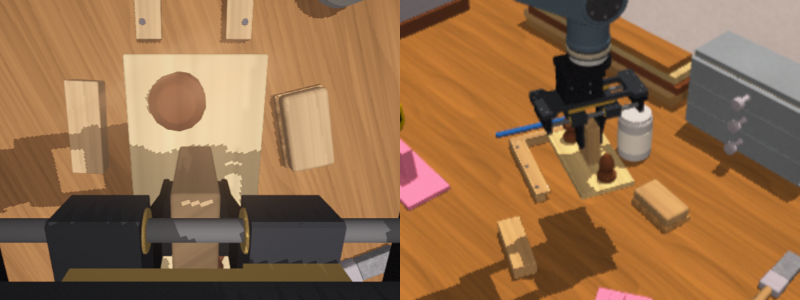

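The board hangs level with its underside at about 0.18 m. The knob (177,100 left) and the finial (607,168 right) are standing, and the bystanders are untouched.

```bash
python3 -c "
from rig import bot
print(bot.hand_in())"
```

```text
the job is handed in; nothing more can be done
None
```

The carrier was drawn out of the runners, lifted level to about 18 cm and handed in at about 12 s, still held in the gripper. In the last pictures, the knob and finial were standing and the bystanders in view looked undisturbed.

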